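# Set up the knife-sharpening station

## Task

Set up the sharpening station: put the long whetstone flat in its holder, lengthwise and centred between the two end stops, then the small flattening block on top of the stone, centred and lying the same way; the steel cup goes upright on the middle of the rubber strip to the left of the holder. Last of all, when those three are in place, lay the knife flat along the middle of the strip to the right of the holder, centred on it, with its tip pointing away from the robot. Left and right are as seen from the robot; let go of everything and leave the bottle, jar and bowl where they stand.

Things in the scene. Friction and masses are not known exactly. Their poses are not given: they have to be found in the camera images.
- holder: Fixed whetstone holder, black with a dark steel bed, 216 mm long (x, away from the robot), 76 mm wide (y); a small clamp screw (not used) sticks out 24 mm further at -x. Origin: centre of its underside, z up. The flat bed is 34 mm above it, 60 mm wide, open at the sides; at each end a steel stop rises to 46 mm; the stops' inner faces are 94 mm from the centre (188 mm apart).
- strip_a: One of two identical black rubber strips fixed flat on the table on either side of the holder (either may be the left one), 190 mm long (x, roughly along the holder, +x away from the robot), 70 mm wide (y), 4 mm thick. Origin: centre of its underside.
- strip_b: The other rubber strip, the same in every way: 190 x 70 x 4 mm, origin at the centre of its underside, +x away from the robot.
- stone_mid (a point): Centre of the whetstone: the large block, pale below, teal above, 170 mm long (x), 52 mm wide (y), 28 mm high (z), 0.5 kg. Starts flat, its length roughly away from the robot, on a 3 mm thick beige ribbed drain mat fixed to the table, side by side with block, cup and knife in any order, about 90 mm from centre to centre.
- block_mid (a point): Centre of the flattening block: the small dark grey block with fine grooves across its top, 80 mm long (its x), 40 mm wide (y), 24 mm high (z), about 0.17 kg. Starts flat on the drain mat.
- cup_mid (a point): Centre of the plain steel cup (empty, round, no handle), 60 mm across at the rim and narrower towards the foot, 75 mm high, wall 3 mm; the point is on its axis, 37.5 mm above its foot; z up. Starts upright on the drain mat.
- knife_mid (a point): Middle of the kitchen knife's whole length (195 mm), half-way up its handle, near its balance point. It lies flat on the drain mat, tip roughly away from the robot; +x to the tip, z up. The black handle, 24 mm wide (y), 18 mm high, reaches from 97 mm behind this point to 12 mm ahead of it (grip it here); then comes the 3 mm steel blade, at mid height, 9 mm above what the handle lies on.
- squeeze: Bystander, not to be moved: clear squeeze bottle with red cap, 60 mm across, 170 mm high, to the left of the work. Origin: centre of its foot.
- jar: Bystander, not to be moved: glass jar with steel cap, 72 mm across, 90 mm high, to the right of the work. Origin: centre of its foot.
- bowl: Bystander, not to be moved: steel bowl, 100 mm across, 45 mm high, beyond the work on the far side. Origin: centre of its foot.
There are look-alikes about, which are no part of the job. Leave any orange or purple look-alike of the part that bears cup_mid alone. What is shaped like the strip_b but brown is not meant.

How it is judged:
By the outcome, as a careful person would: the job done as asked, in the order asked, and still so for the second after the job is handed in, with the robot touching nothing.
It also fails if it takes over 106 s, if anything falls off the work surface, if the arm or the gripper's body presses on something with over 40 N, if the wrist force passes 120 N, or if a joint passes its speed limit or range.

## Robot

A 7-joint arm with a two-finger parallel gripper is mounted at the origin on the work surface. World frame = base frame: x ahead of the robot, y to its left, z up, the work surface at z = 0. Lengths are in m, angles in rad, forces in N, time in s.
With the tool pointing down it reaches from about 0.35 to 0.9 m from the base axis. Payload 7.2 kg.
Tool frame: the origin (TCP) lies between the finger pads; the fingertips stand 19 mm ahead of it and the grasp point (between the pads) is the TCP; z points along the fingers, y is the line along which they close (so a half turn about z gives the same grasp; the last joint's range is limited). The gripper opens to 88 mm and grips with 3 to 60 N. Pads are 20 mm wide; open, the fingers measure 115 mm over their backs; the gripper's body (75 mm by 178 mm) begins 61 mm behind the grasp point.
Start: joints at [-1.23, 0.411, -0.013, 1.596, 0.006, 1.134, -0.082], TCP at [0.248, 0.573, 0.242] pointing down, gripper open.
Joint ranges: [-2.95, 2.95], [-0.29, 1.99], [-1.47, 1.44], [0.14, 2.54], [-1.03, 4.17], [0.13, 1.85], [-2.86, 2.86]. Speed limits (rad/s): [2.39, 2.39, 3.01, 3.01, 3.14, 3.14, 3.14].

## Interface

Orientations are given as a rotation vector (axis times angle).
In Python, from rig import bot gives the robot as it stands.
- The arm moves only by the shell command python3 -m handwheel 'ROWS' [FORCE]. ROWS is JSON, a list that holds one entry, the list of rows, each a list of 7 numbers: the shift along the tool's x, y, z each as a share of 0.03 m, from -1 to 1, then the turn, a rotation vector about the tool's x, y, z each as a share of pi rad, from -1 to 1, then the opening, from 0 (shut) to 1 (fully open). A call has 1 to 12 rows; each row shifts and turns the commanded pose from where the row before left it, along the tool's axes as they then stand; what a row does not reach is not made up. A row lasts 1/8 s, in which the tool goes at most 62.5 mm and 10.7 degrees, less where a joint would pass 70% of its speed; a pose out of reach is approached as far as the arm can. A call with a number of a shift or a turn outside -1 to 1 is refused whole. A call with a gripper value outside its range is refused whole. The fingers move at their own pace and stop on an object; FORCE is the grip in N (left out, the last holds). Time passes only in rows, so rows that do not move let the fingers close. It gives the time, the measured TCP pose, the force, the opening and the grip force at its end, in the units of the state.
- bot.observe(): the state, without advancing time (a new reading comes with each control period).
- bot.grab_frame(name): name is "scene" or "top" or "wrist"; returns a dict with "pixels" (420x560x3 uint8, red, green, blue), "fx", "fy", "cx", "cy" (pixels), "R" (3x3) and "t" (3): a world point X has camera coordinates R X + t; the wrist camera has in their place "tool_from_camera" (4x4, takes a point from camera to tool coordinates, whose origin is the TCP and whose axes are the flange's). Camera axes: x right, y down, z forward; pixel columns grow to the right and rows downward; lengths in m; the calibration is good to about 2 mm. A picture is of the moment at which its call begins: read the wrist's pose just before it. There is no depth.
- bot.sign_off(): hands the job in; it is judged then, once.
The state is a dict: "clock": time; "joint_pos": joint angles; "qd": joint speeds; "joint_efforts": joint torques, N m; "ee_pos": TCP position; "eef_rot": TCP orientation; "force": force on the tool from outside, world axes, zero at the start; "ft_torque": the same for the moment, N m; "gripper_width": opening from 0.0 (shut) to 1.0 (fully open); "gripper_force": force on a finger pad.
Only numpy, scipy, OpenCV 4.12 (cv2) and the standard library are available. Lean on these libraries where they do the work, as an engineer would, in place of code of your own. Each camera call takes 0.05 s, during which the arm holds its last target. There are 200 camera calls.

## Working session

There is one attempt and no reset: what is moved stays moved. The work goes in short steps, Python scripts to look and compute and a shell command to move; the robot and the scene stay as the last step left them, time stands still between calls to the robot, and variables do not carry over. Pictures are saved under pics/ and viewed, at most 14 in all, crops included, and the job is handed in when it is done.

```bash
ls; mkdir -p pics
python3 - <<'E'
from rig import bot
import cv2,pickle
o=bot.observe();print(o)
for n in("top","scene"):
    f=bot.grab_frame(n);pickle.dump(f,open(f'pics/{n}0.pkl','wb'))
    cv2.imwrite(f'pics/{n}0.png',f['pixels'][:,:,::-1]);print({k:v for k,v in f.items() if k!='pixels'})
E
```

```text
pics
{'clock': 0.0, 'joint_pos': array([-1.23019976,  0.41192375, -0.01269442,  1.5970125 ,  0.00560962,
        1.13426535, -0.08219459]), 'qd': array([-0.00132079,  0.00095506, -0.00261953, -0.00087961,  0.00174905,
       -0.0014907 , -0.00068474]), 'joint_efforts': array([-1.94727136e-06, -5.87934959e+01,  6.41688779e-01, -2.91065007e+01,
       -5.38208010e-02,  1.85397867e-02,  1.62956762e-04]), 'ee_pos': array([0.24830891, 0.5730654 , 0.24080719]), 'eef_rot': array([-6.37607165e-01, -3.07600952e+00,  2.45232291e-03]), 'force': array([ 0.25670104,  0.56723477, -0.11007793]), 'ft_torque': array([ 0.01770813,  0.01760494, -0.01198598]), 'gripper_force': 0.0, 'gripper_width': 0.9974377229559027}
{'fx': 397.77953147070343, 'fy': 397.77953147070343, 'cx': 287.3683195550977, 'cy': 210.09607468120788, 'R': array([[ 0.02451747, -0.99958505,  0.01512008],
       [-0.98878189, -0.02647609, -0.14700135],
       [ 0.14734067, -0.01134636, -0.98902072]]), 't': array([-0.01432645,  0.53403953,  1.24707473])}
{'fx': 406.9341470513855, 'fy': 406.9341470513855, 'cx': 280.3187938659067, 'cy': 203.6441793573889, 'R': array([[ 0.75579946,  0.65479486, -0.00329776],
       [ 0.39890225, -0.46441663, -0.79069222],
       [-0.51927273,  0.59628927, -0.61220498]]), 't': array([-0.3801226 , -0.16264548,  1.82208285])}
```

View pics/top0.png

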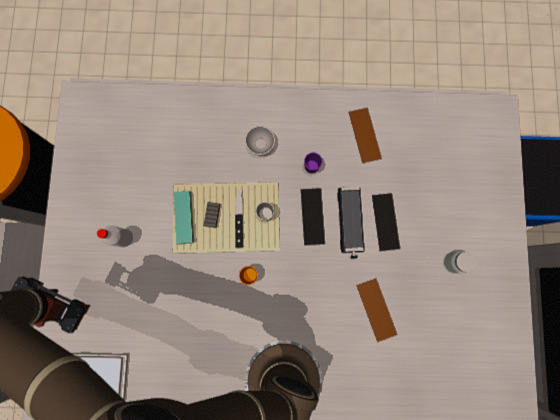

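View pics/scene0.png

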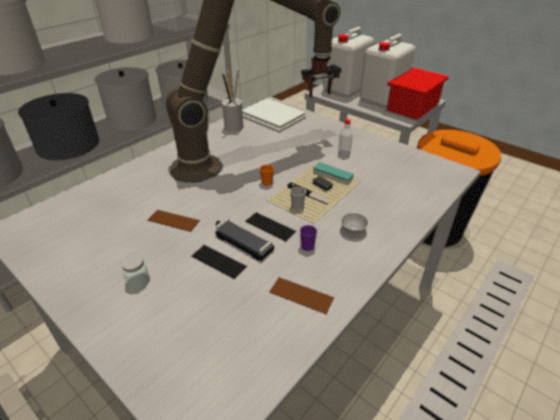

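The top view shows, from left to right on the mat: teal stone (183,217), block (212,215), knife (239,220) with its tip up, and steel cup (265,212). To the right of the mat are the left strip (313,216), holder (351,219) and right strip (386,222). The orange cup (249,275), purple cup (313,163) and brown strips are the decoys. The scene view shows the same layout.

```bash
cat > h.py <<'E'
import numpy as np,cv2,pickle
from scipy.spatial.transform import Rotation as Ro
from rig import bot
def grab(n,save=None):
    o=bot.observe();f=bot.grab_frame(n)
    if n=="wrist":
        T=np.eye(4);T[:3,:3]=Ro.from_rotvec(o['eef_rot']).as_matrix();T[:3,3]=o['ee_pos']
        W=np.linalg.inv(T@np.array(f['tool_from_camera']));f['R'],f['t']=W[:3,:3],W[:3,3]
    if save:
        pickle.dump(f,open(f'pics/{save}.pkl','wb'));cv2.imwrite(f'pics/{save}.png',f['pixels'][:,:,::-1])
    return f
def ray(f,px,z):
    px=np.atleast_2d(px).astype(float)
    d=np.c_[(px[:,0]-f['cx'])/f['fx'],(px[:,1]-f['cy'])/f['fy'],np.ones(len(px))]@f['R']
    c=-f['R'].T@f['t'];return (c+d*((z-c[2])/d[:,2])[:,None])[:,:2]
def blobs(f,mask,z,box=None,amin=30):
    m=mask.astype(np.uint8)
    if box: k=np.zeros_like(m);k[box[1]:box[3],box[0]:box[2]]=1;m&=k
    for c in cv2.findContours(m,cv2.RETR_EXTERNAL,cv2.CHAIN_APPROX_NONE)[0]:
        if cv2.contourArea(c)<amin: continue
        p=ray(f,c[:,0],z);(x,y),(w,h),a=cv2.minAreaRect((p*1000).astype(np.float32))
        if w<h: w,h,a=h,w,a+90
        a=(a+90)%180-90
        print('px',c[:,0].mean(0).round(),'xy mm',round(x,1),round(y,1),'size',round(w,1),round(h,1),'ang',round(a,1))
E
python3 - <<'E'
from h import *
f=pickle.load(open('pics/top0.pkl','rb'));I=f['pixels'].astype(int);H=cv2.cvtColor(f['pixels'],cv2.COLOR_RGB2HSV).astype(int)
v=H[:,:,2];s=H[:,:,1];h=H[:,:,0]
print('cam',-f['R'].T@f['t'])
print('dark strips/holder');blobs(f,v<60,.004,(295,180,410,262))
print('holder at z .04');blobs(f,v<90,.04,(330,180,370,262))
print('stone');blobs(f,(h>70)&(h<100)&(s>90),.031,(165,170,300,260))
print('dark on mat');blobs(f,v<95,.02,(165,170,300,260),10)
print('steel');blobs(f,(s<40)&(v>90),.05,(220,175,285,255),10)
E
```

```text
cam [0.34465503 0.01396853 1.3121039 ]
dark strips/holder
px [385. 222.] xy mm 510.6 -327.5 size 184.9 66.4 ang 7.7
px [312. 216.] xy mm 522.2 -83.7 size 184.9 66.0 ang 4.9
px [341. 220.] xy mm 512.2 -178.4 size 214.2 12.6 ang 3.6
holder at z .04
px [350. 222.] xy mm 509.2 -204.8 size 209.4 76.5 ang 3.6
stone
px [183. 217.] xy mm 505.1 336.6 size 165.1 50.9 ang 6.9
dark on mat
px [239. 231.] xy mm 466.1 156.5 size 107.8 22.9 ang 2.4
px [263. 208.] xy mm 540.6 78.3 size 51.7 36.8 ang -67.2
px [212. 215.] xy mm 516.4 245.5 size 78.4 42.9 ang -7.4
px [191. 216.] xy mm 508.5 311.8 size 162.4 6.3 ang 7.0
steel
px [267. 210.] xy mm 526.4 66.2 size 57.2 42.6 ang -17.1
px [239. 202.] xy mm 556.6 158.1 size 81.0 21.6 ang 5.2
px [262. 215.] xy mm 517.3 113.7 size 255.4 207.5 ang 1.5
```

```bash
python3 -m handwheel '[[[0,0,-1,0,0,-0.0433,1],[0,0,-1,0,0,-0.0433,1],[0,0,-1,0,0,-0.0433,1],[-0.8,-1,-0.6,0,0,0,1],[-0.8,-1,-0.6,0,0,0,1],[-0.8,-1,-0.6,0,0,0,1],[-0.8,-1,0,0,0,0,1],[-0.8,-1,0,0,0,0,1],[-0.8,-1,0,0,0,0,1],[-0.8,-1,0,0,0,0,1],[-0.8,-1,0,0,0,0,1],[0,-1,0,0,0,0,1]]]'
python3 - <<'E'
from h import *
f=grab('wrist','w1');print(f['fx'],f['cx'],f['cy'],f['tool_from_camera'],-f['R'].T@f['t'],bot.observe()['ee_pos'],bot.observe()['joint_pos'])
E
```

```text
clock: 1.6
ee_pos: [0.4416, 0.3015, 0.3848]
eef_rot: [-0.005, -3.141, 0.002]
force: [-0.4, -0.0, 0.4]
gripper_width: 1.004
gripper_force: 0.0
312.020530088146 280.5376094199599 212.78371226866494 [[-6.69625309e-04 -9.67387727e-01 -2.53299302e-01  6.81581642e-02]
 [ 9.99999660e-01 -5.25711807e-04 -6.35840402e-04  9.21824752e-04]
 [ 4.81941768e-04 -2.53299642e-01  9.67387750e-01 -1.42863593e-01]
 [ 0.00000000e+00  0.00000000e+00  0.00000000e+00  1.00000000e+00]] [0.37353289 0.30282545 0.5277264 ] [0.44178232 0.29763385 0.38545641] [-0.7569314   0.15994742  0.08437773  1.60150463 -0.01171534  1.38232026
  0.89308683]
```

View pics/w1.png

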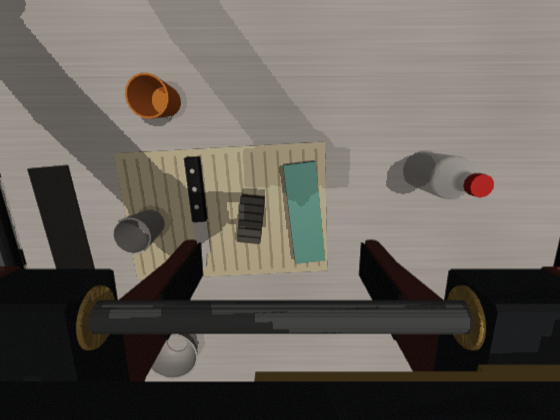

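The wrist view shows the stone (303,212), block (251,216), knife handle (195,190), cup (135,232), and the left strip at the left edge. Next I move over the holder to measure it.

```bash
python3 - <<'E'
from h import *
f=grab('wrist','w1b');H=cv2.cvtColor(f['pixels'],cv2.COLOR_RGB2HSV).astype(int);h,s,v=H[...,0],H[...,1],H[...,2]
print('stone');blobs(f,(h>70)&(h<100)&(s>90),.031,(110,140,330,275))
print('dark');blobs(f,(v<75),.025,(110,140,330,275),60)
E
python3 -m handwheel '[[[0.3,-1,0,0,0,0,1],[0.3,-1,0,0,0,0,1],[0.3,-1,0,0,0,0,1],[0.3,-1,0,0,0,0,1],[0.3,-1,0,0,0,0,1],[0,-1,0,0,0,0,1],[0,-1,0,0,0,0,1],[0,-1,0,0,0,0,1],[0,-1,0,0,0,0,1],[0,-1,0,0,0,0,1],[0,-1,0,0,0,0,1],[0,-1,0,0,0,0,1]]]'
python3 -m handwheel '[[[0,-1,0,0,0,0,1],[0,-1,0,0,0,0,1],[0,-1,0,0,0,0,1],[0,0,0,0,0,0,1],[0,0,0,0,0,0,1]]]'
python3 - <<'E'
from h import *
f=grab('wrist','w2');H=cv2.cvtColor(f['pixels'],cv2.COLOR_RGB2HSV).astype(int);h,s,v=H[...,0],H[...,1],H[...,2]
blobs(f,(v<75),.004,(100,60,500,268),300);print(bot.observe()['ee_pos'],bot.observe()['joint_pos'])
E
```

```text
stone
dark
px [181. 262.] xy mm 583.1 113.1 size 93.0 65.1 ang 89.7
px [134. 236.] xy mm 545.0 46.4 size 59.3 52.4 ang 32.3
px [153. 222.] xy mm 520.4 83.6 size 57.2 51.3 ang 34.2
px [253. 218.] xy mm 514.5 250.8 size 83.6 40.4 ang -6.6
px [200. 195.] xy mm 478.2 163.9 size 132.4 28.3 ang 2.9
clock: 3.2
ee_pos: [0.3952, -0.0567, 0.3857]
eef_rot: [-0.001, 3.141, 0.0]
force: [0.2, -0.0, -0.7]
gripper_width: 1.002
gripper_force: 0.0
clock: 3.82
ee_pos: [0.3953, -0.1453, 0.3855]
eef_rot: [0.001, -3.141, -0.0]
force: [-0.4, 0.2, 0.0]
gripper_width: 0.996
gripper_force: 0.0
px [424. 259.] xy mm 548.8 112.6 size 53.9 34.9 ang -90.0
px [388. 252.] xy mm 536.5 53.8 size 111.4 59.5 ang -90.0
px [495. 245.] xy mm 521.4 233.2 size 86.0 23.2 ang 10.0
px [315. 230.] xy mm 499.3 -84.4 size 140.0 68.7 ang 4.8
px [458. 215.] xy mm 470.1 163.5 size 112.8 31.8 ang 2.9
px [176. 228.] xy mm 491.2 -327.6 size 153.3 81.8 ang 2.1
px [241. 218.] xy mm 487.7 -211.1 size 160.7 78.9 ang 2.6
px [440. 133.] xy mm 333.2 113.4 size 44.8 34.8 ang 9.9
px [189.  93.] xy mm 263.8 -283.4 size 110.9 58.9 ang 20.6
[ 0.39527669 -0.14524213  0.38552185] [-0.36881833 -0.09627365  0.56430146  1.84943708  0.05230184  1.3741281
  1.75511071]
```

View pics/w2.png

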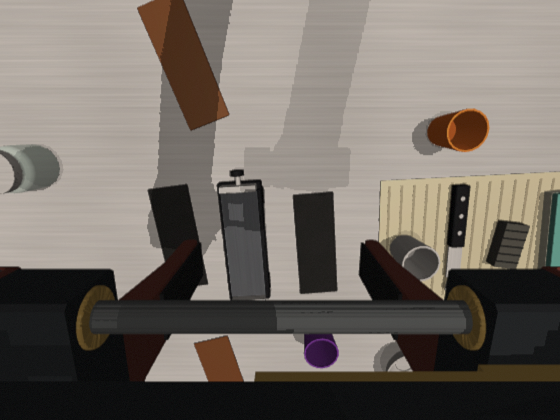

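Run:
```python
from h import *
f=pickle.load(open('pics/w2.pkl','rb'));H=cv2.cvtColor(f['pixels'],cv2.COLOR_RGB2HSV).astype(int);h,s,v=H[...,0],H[...,1],H[...,2]
print('L');blobs(f,(v<75)&(s<90),.004,(285,185,345,298),300)
c=f['pixels'][165:305,205:285,::-1];c=cv2.resize(c,None,fx=4,fy=4,interpolation=cv2.INTER_CUBIC)
f=pickle.load(open('pics/top0.pkl','rb'));d=cv2.resize(f['pixels'][180:265,325:375,::-1],None,fx=6.588,fy=6.588,interpolation=cv2.INTER_CUBIC)
o=np.hstack([c,d[:560]]);o=np.clip(o.astype(float)*1.6,0,255).astype(np.uint8);cv2.imwrite('pics/hold.png',o);print(o.shape)
f=pickle.load(open('pics/w1b.pkl','rb'));H=cv2.cvtColor(f['pixels'],cv2.COLOR_RGB2HSV).astype(int);print(H[212,303],H[180,300])
h,s,v=H[...,0],H[...,1],H[...,2]
print('stone');blobs(f,(h>70)&(h<100)&(s>60),.031,(110,140,340,280))
print('knife');blobs(f,(v<50),.021,(180,150,212,222),60)
print('block');blobs(f,(v<75),.027,(230,180,270,260),60)
```

```text
L
px [315. 242.] xy mm 523.0 -82.5 size 187.6 68.7 ang 4.8
(560, 649, 3)
[ 81  83 138] [ 80  86 119]
stone
px [307. 211.] xy mm 505.6 340.8 size 168.7 50.8 ang 6.9
knife
px [198. 189.] xy mm 466.4 162.1 size 107.9 26.6 ang 2.5
block
px [253. 218.] xy mm 513.9 251.0 size 83.3 40.2 ang -6.6
```

View pics/hold.png

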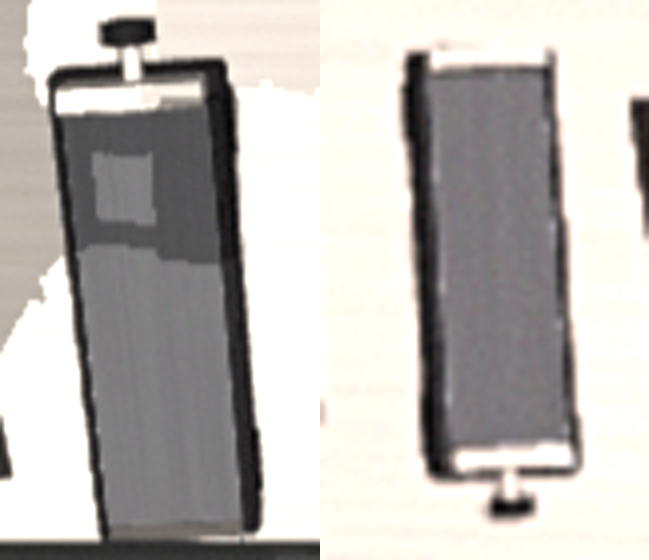

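Run:
```python
from h import *
def P(f,pts,off,s,z): return ray(f,(np.array(pts)+.5)/s-.5+np.array(off),z)*1000
for n,off,s,N,F in (('top0',(325,180),6.588,[(125,445),(252,443)],[(109,70),(229,70)]),('w2',(205,165),4,[(58,113),(208,104)],[(106,525),(243,520)])):
    f=pickle.load(open(f'pics/{n}.pkl','rb'))
    a=P(f,N,off,s,.046);b=P(f,F,off,s,.034);a2=P(f,N,off,s,.034)
    print(n,a.round(1).tolist(),b.round(1).tolist(),'c',((a.mean(0)+b.mean(0))/2).round(1),'gap',np.linalg.norm(a.mean(0)-b.mean(0)).round(1),'ang',np.degrees(np.arctan2(*(b.mean(0)-a.mean(0))[::-1])).round(2), 'y bed',((a2.mean(0)+b.mean(0))/2).round(1))
f=pickle.load(open('pics/w2.pkl','rb'));v=f['pixels'].max(2)
print('knife');blobs(f,(v<50),.021,(440,175,475,250),60)
```

```text
top0 [[419.0, -182.2], [421.5, -243.6]] [[605.7, -175.3], [607.4, -235.2]] c [ 513.4 -209.1] gap 186.4 ang 2.34 y bed [ 513.8 -210.2]
w2 [[420.9, -241.1], [417.3, -182.1]] [[607.6, -231.6], [605.2, -171.3]] c [ 512.8 -206.5] gap 187.5 ang 3.11 y bed [ 513.9 -207.4]
knife
px [458. 215.] xy mm 465.8 153.6 size 108.0 29.4 ang 3.1
```

```bash
python3 -m handwheel '[[[-0.3,1,0,0,0,0,1],[-0.3,1,0,0,0,0,1],[-0.3,1,0,0,0,0,1],[-0.3,1,0,0,0,0,1],[-0.3,1,0,0,0,0,1],[-0.3,1,0,0,0,0,1],[-0.3,1,0,0,0,0,1],[-0.3,1,0,0,0,0,1],[-0.3,1,0,0,0,0,1],[-0.3,1,0,0,0,0,1],[-0.3,1,0.5,0,0,0,1],[-0.3,1,0.5,0,0,0,1]]]' >/dev/null
python3 -m handwheel '[[[0,1,1,0,0,0,1],[0,1,1,0,0,0,1],[0,1,1,0,0,0,1],[0,1,0.5,0,0,0,1],[0,0,0,0,0,-0.0383,1],[0,0,0,0,0,0,1],[0,0,0,0,0,0,1]]]'
cat >> h.py <<'E'
def hsv(f): return [a.astype(int) for a in cv2.split(cv2.cvtColor(f['pixels'],cv2.COLOR_RGB2HSV))]
def rows(goal,yaw=None):
    """print tool-frame shift (in units of 0.03 m) and z turn (share of pi) to goal xyz (m), yaw of +x axis mod 180 deg"""
    o=bot.observe();R=Ro.from_rotvec(o['eef_rot']).as_matrix();d=R.T@(np.array(goal)-o['ee_pos'])/.03
    cur=np.degrees(np.arctan2(R[1,0],R[0,0]));t=0 if yaw is None else -((yaw-cur+90)%180-90)/180
    print('ee',o['ee_pos'].round(4),'yaw',round(cur%180,2),'shift rows',d.round(2),'turn',round(t,4),'j',o['joint_pos'].round(2),'clk',round(o['clock'],2))
E
python3 - <<'E'
from h import *
f=grab('wrist','w3');h,s,v=hsv(f)
blobs(f,(h>70)&(h<100)&(s>60),.031,(150,20,420,330))
print('block');blobs(f,(v<75),.027,(0,100,270,290),200)
rows([.505,.337,.026],6.9)
E
```

```text
clock: 6.25
ee_pos: [0.5031, 0.3335, 0.2508]
eef_rot: [-0.184, 3.136, 0.001]
force: [1.4, -0.6, 0.1]
gripper_width: 0.997
gripper_force: 0.0
px [286. 189.] xy mm 506.2 341.1 size 168.1 50.9 ang 7.0
block
px [ 56. 279.] xy mm 650.6 60.4 size 150.3 30.9 ang -83.3
px [174. 271.] xy mm 630.4 214.9 size 112.0 54.2 ang -41.2
px [ 26. 190.] xy mm 530.9 30.0 size 59.1 38.7 ang -68.8
px [ 64. 181.] xy mm 526.4 80.6 size 63.5 61.4 ang -73.1
px [211. 184.] xy mm 516.2 252.2 size 81.8 42.5 ang -6.7
px [143. 162.] xy mm 496.4 167.8 size 153.1 29.9 ang 2.9
ee [0.5032 0.3333 0.251 ] yaw 6.73 shift rows [-0.07  0.11  7.5 ] turn -0.0009 j [-0.78  0.37  0.16  1.65 -0.06  1.13  1.08] clk 6.3
```

View pics/w3.png

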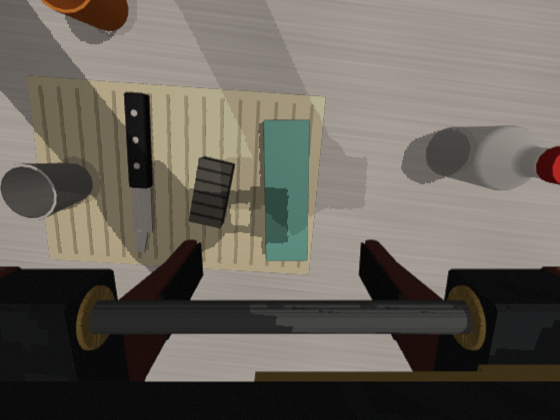

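```bash
python3 -m handwheel '[[[-0.1,0.23,1,0,0,0,0.82],[0,0,1,0,0,-0.001,0.82],[0,0,1,0,0,0,0.82],[0,0,1,0,0,0,0.82],[0,0,1,0,0,0,0.82],[0,0,1,0,0,0,0.82],[0,0,1,0,0,0,0.82],[0,0,0.46,0,0,0,0.82],[0,0,0,0,0,0,0.82],[0,0,0,0,0,0,0],[0,0,0,0,0,0,0],[0,0,0,0,0,0,0]]]' 30
python3 -m handwheel '[[[0,0,0,0,0,0,0],[0,0,0,0,0,0,0]]]'
python3 -m handwheel '[[[0,0,-1,0,0,0,0],[0,0,-1,0,0,0,0],[0,0,-1,0,0,0,0],[0,0,-1,0,0,0,0],[0,0,-0.5,0,0,0,0],[0,0,0,0,0,0,0]]]'
```

```text
clock: 7.8
ee_pos: [0.506, 0.3409, 0.028]
eef_rot: [-0.192, 3.134, 0.001]
force: [-0.5, -1.0, 5.0]
gripper_width: 0.587
gripper_force: 30.0
clock: 8.05
ee_pos: [0.506, 0.3409, 0.028]
eef_rot: [-0.192, 3.134, 0.001]
force: [-1.9, -0.5, 5.9]
gripper_width: 0.589
gripper_force: 30.0
clock: 8.8
ee_pos: [0.5055, 0.3406, 0.1621]
eef_rot: [-0.193, 3.135, 0.001]
force: [-0.3, -1.1, -5.8]
gripper_width: 0.593
gripper_force: 30.0
```

```bash
python3 -m handwheel '[[[0,0,-0.5,0,0,0.0215,0],[0.04,-1,-0.5,0,0,0,0],[0.04,-1,-0.3,0,0,0,0],[0.04,-1,0,0,0,0,0],[0.04,-1,0,0,0,0,0],[0.04,-1,0,0,0,0,0],[0.04,-1,0,0,0,0,0],[0.04,-1,0,0,0,0,0],[0.04,-1,0,0,0,0,0],[0.04,-1,0,0,0,0,0],[0.04,-1,0,0,0,0,0],[0.04,-1,0,0,0,0,0]]]' >/dev/null
python3 -m handwheel '[[[0.04,-1,0,0,0,0,0],[0.04,-1,0,0,0,0,0],[0.04,-1,0,0,0,0,0],[0.04,-1,0,0,0,0,0],[0.04,-1,0,0,0,0,0],[0.04,-1,0,0,0,0,0],[0.04,-1,0,0,0,0,0],[0,-0.25,0,0,0,0,0],[0,0,0,0,0,0,0],[0,0,0,0,0,0,0]]]'
python3 - <<'E'
from h import *
f=grab('wrist','w4');rows([.513,-.2075,.0605],3.1)
c=np.clip(cv2.resize(f['pixels'][40:290,180:400,::-1],None,fx=3,fy=3,interpolation=cv2.INTER_CUBIC)[:600]*1.5,0,255);cv2.imwrite('pics/w4c.png',c)
E
```

```text
clock: 11.55
ee_pos: [0.514, -0.2059, 0.2002]
eef_rot: [0.089, -3.139, -0.002]
force: [0.6, 0.2, -6.4]
gripper_width: 0.587
gripper_force: 30.0
ee [ 0.5142 -0.2059  0.2004] yaw 3.26 shift rows [ 0.04 -0.06  4.66] turn 0.0009 j [-0.01  0.34  0.39  1.84 -0.15  0.99  2.07] clk 11.6[ WARN:0@0.551] global loadsave.cpp:1063 imwrite_ Unsupported depth image for selected encoder is fallbacked to CV_8U.
```

View pics/w4c.png

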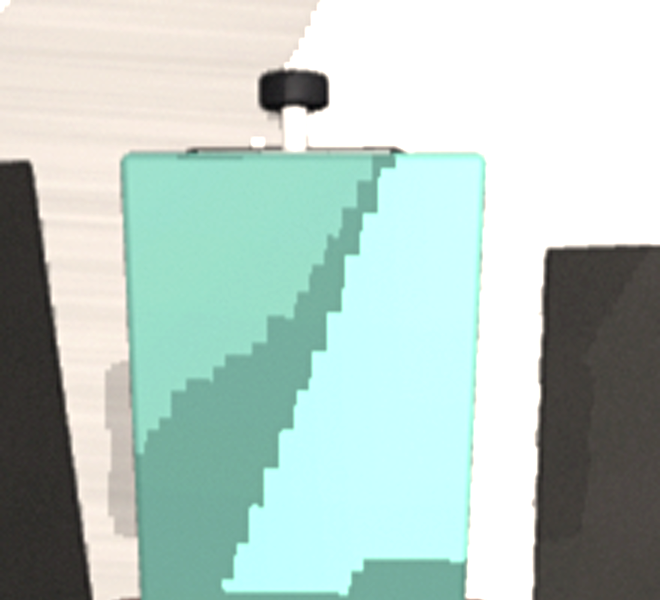

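The stone is held straight over the holder, and its near edge (crop row 155) hides the near stop. I check where it sits in the hand before lowering.

Run:
```python
from h import *
f=pickle.load(open('pics/w4.pkl','rb'))
p=ray(f,(np.array([(123,156),(484,156)])+.5)/3-.5+[180,40],.2035)*1000
m=p.mean(0);a=np.radians(3.2);print(p.round(1),'centre',m+85*np.array([np.cos(a),np.sin(a)]),np.linalg.norm(p[0]-p[1]))
# screw position in this view vs earlier
print('screw',ray(f,(np.array([293,145])+.5)/3-.5+[180,40],.03)*1000)
```

```text
[[ 431.4 -234.9]
 [ 428.6 -184.5]] centre [ 514.85347824 -204.94774702] 50.53330293190208
screw [[ 406.88972227 -214.04859827]]
```

```bash
python3 -m handwheel '[[[0.05,-0.05,1,0,0,0.0009,0],[0,0,1,0,0,0,0],[0,0,1,0,0,0,0],[0,0,1,0,0,0,0],[0,0,0.4,0,0,0,0],[0,0,0.2,0,0,0,0],[0,0,0.08,0,0,0,0],[0,0,0,0,0,0,0],[0,0,0,0,0,0,0]]]'
```

```text
clock: 12.72
ee_pos: [0.5131, -0.209, 0.0611]
eef_rot: [-0.082, 3.139, -0.0]
force: [0.6, 0.3, -6.8]
gripper_width: 0.59
gripper_force: 30.0
```

```bash
python3 -m handwheel '[[[0,0,0.06,0,0,0,0],[0,0,0,0,0,0,0],[0,0,0,0,0,0,0]]]'
python3 - <<'E'
from h import *
rows([.513,-.2075,.0595],3.1)
E
```

```text
clock: 13.1
ee_pos: [0.5131, -0.209, 0.059]
eef_rot: [-0.082, 3.14, -0.0]
force: [1.0, 0.5, -3.0]
gripper_width: 0.588
gripper_force: 30.0
ee [ 0.5131 -0.209   0.059 ] yaw 3.0 shift rows [-0.    0.05 -0.02] turn -0.0006 j [ 0.05  0.53  0.32  1.95 -0.25  0.69  2.16] clk 13.1
```

```bash
python3 -m handwheel '[[[0,0.04,0,0,0,0,0],[0,0,0.02,0,0,0,0],[0,0,0,0,0,0,0.8],[0,0,0,0,0,0,0.8],[0,0,0,0,0,0,0.8],[0,0,-1,0,0,0,0.8],[0,0,-1,0,0,0,0.8],[0,0,-1,0,0,0,0.8],[0,0,-1,0,0,0,0.8],[0,0,-1,0,0,0,0.8],[0,0,0,0,0,0,0.8],[0,0,0,0,0,0,0.8]]]'
python3 - <<'E'
from h import *
f=grab('wrist','w5');h,s,v=hsv(f);print('stone');blobs(f,(h>70)&(h<100)&(s>60),.062,(150,20,420,298),200)
rows([.515,.25,.2],-6.7)
c=np.clip(f['pixels'][:,:,::-1]*1.4,0,255).astype(np.uint8);cv2.imwrite('pics/w5c.png',c)
E
```

```text
clock: 14.6
ee_pos: [0.5123, -0.2074, 0.2074]
eef_rot: [0.083, -3.14, -0.001]
force: [0.3, 0.8, 0.5]
gripper_width: 0.8
gripper_force: 0.0
stone
px [279. 198.] xy mm 513.2 -208.0 size 169.0 52.3 ang 2.9
ee [ 0.5121 -0.2074  0.207 ] yaw 3.01 shift rows [-0.9  15.22  0.24] turn 0.0539 j [-0.02  0.33  0.4   1.84 -0.15  1.    2.07] clk 14.65
```

View pics/w5c.png

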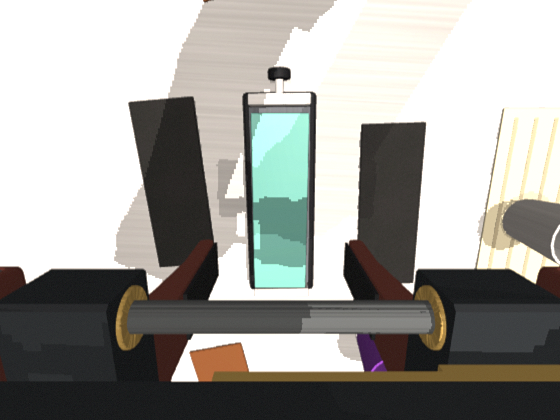

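Stone rests flat in the holder, centred (cols 251–309 between the equal dark borders 244–315). Next is the block.

```bash
python3 -m handwheel '[[[-0.06,1,0,0,0,0,0.8],[-0.06,1,0,0,0,0,0.8],[-0.06,1,0,0,0,0,0.8],[-0.06,1,0,0,0,0,0.8],[-0.06,1,0,0,0,0,0.8],[-0.06,1,0,0,0,0,0.8],[-0.06,1,0,0,0,0,0.8],[-0.06,1,0,0,0,0,0.8],[-0.06,1,0,0,0,0,0.8],[-0.06,1,0,0,0,0,0.8],[-0.06,1,0,0,0,0,0.8],[-0.06,1,0,0,0,0,0.8]]]' >/dev/null
python3 -m handwheel '[[[-0.06,1,0,0,0,0,0.8],[-0.06,1,0,0,0,0,0.8],[-0.06,1,0.2,0,0,0,0.8],[0,0.2,0,0,0,0.0539,0.8],[0,0,0,0,0,0,0.8],[0,0,0,0,0,0,0.8]]]'
python3 - <<'E'
from h import *
f=pickle.load(open('pics/w5.pkl','rb'));v=f['pixels'].max(2)
print('strips');blobs(f,v<75,.004,(130,90,205,266),300);blobs(f,v<75,.004,(362,115,430,290),300)
print('near stop/stone gap',ray(f,[[279,107]],.046)*1000,ray(f,[[279,111.5]],.062)*1000)
f=grab('wrist','w6');h,s,v=hsv(f);print('block');blobs(f,v<85,.027,(215,80,345,298),200)
rows([.515,.25,.026],-6.7)
c=f['pixels'][70:300,200:360];cv2.imwrite('pics/w6c.png',cv2.resize(c[:,:,::-1],None,fx=2.6,fy=2.6,interpolation=cv2.INTER_CUBIC))
E
```

```text
clock: 16.9
ee_pos: [0.5155, 0.2483, 0.2014]
eef_rot: [-0.179, -3.136, 0.002]
force: [-0.5, 0.3, 0.1]
gripper_width: 0.803
gripper_force: 0.0
strips
px [172. 179.] xy mm 512.1 -325.4 size 190.2 69.0 ang 7.1
px [390. 204.] xy mm 527.3 -81.7 size 196.5 67.3 ang 4.9
near stop/stone gap [[ 422.64355586 -212.70995218]] [[ 427.53934581 -212.38359921]]
block
px [282. 198.] xy mm 516.0 250.5 size 80.9 39.6 ang -7.4
ee [0.5157 0.2482 0.2016] yaw 173.41 shift rows [0.03 0.06 5.85] turn 0.0006 j [-0.71  0.36  0.23  1.79 -0.1   1.01  1.01] clk 16.95
```

View pics/w6c.png

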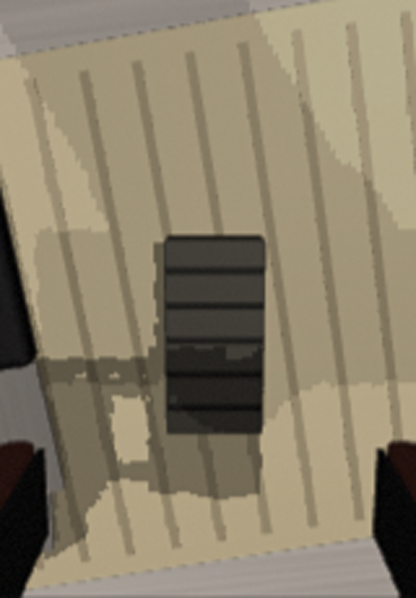

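The block's outline is square to the gripper (crop cols 165–265, rows 236–433), midway between the fingers. I grip it now.

```bash
python3 -m handwheel '[[[0,0.07,1,0,0,0,0.7],[0,0,1,0,0,0,0.7],[0,0,1,0,0,0,0.7],[0,0,1,0,0,0,0.7],[0,0,1,0,0,0,0.7],[0,0,0.7,0,0,0,0.7],[0,0,0.15,0,0,0,0.7],[0,0,0,0,0,0,0.7],[0,0,0,0,0,0,0],[0,0,0,0,0,0,0],[0,0,0,0,0,0,0],[0,0,0,0,0,0,0]]]' 20
python3 -m handwheel '[[[0,0,0,0,0,0,0],[0,0,-1,0,0,0,0],[0,0,-1,0,0,0,0],[0,0,-1,0,0,0,0],[0,0,-1,0,0,0,0],[0,0,-1,0,0,0,0],[0,0,-0.8,0,0,0,0],[0,0,0,0,0,-0.0539,0],[0,0,0,0,0,0,0]]]'
python3 - <<'E'
from h import *
rows([.5135,-.2078,.2],3)
E
```

```text
clock: 18.45
ee_pos: [0.5163, 0.2513, 0.0272]
eef_rot: [0.184, 3.135, 0.001]
force: [-2.2, -0.3, 5.4]
gripper_width: 0.456
gripper_force: 20.0
clock: 19.58
ee_pos: [0.5157, 0.2511, 0.2005]
eef_rot: [0.081, -3.14, -0.0]
force: [-0.5, -0.9, -1.7]
gripper_width: 0.452
gripper_force: 20.0
ee [0.5157 0.2511 0.2005] yaw 2.96 shift rows [ 8.600e-01 -1.527e+01  1.000e-02] turn -0.0002 j [-0.69  0.36  0.2   1.78 -0.08  1.    1.16] clk 19.57
```

```bash
python3 -m handwheel '[[[0.06,-1,0,0,0,0,0],[0.06,-1,0,0,0,0,0],[0.06,-1,0,0,0,0,0],[0.06,-1,0,0,0,0,0],[0.06,-1,0,0,0,0,0],[0.06,-1,0,0,0,0,0],[0.06,-1,0,0,0,0,0],[0.06,-1,0,0,0,0,0],[0.06,-1,0,0,0,0,0],[0.06,-1,0,0,0,0,0],[0.06,-1,0,0,0,0,0],[0.06,-1,0,0,0,0,0]]]' >/dev/null
python3 -m handwheel '[[[0.06,-1,0,0,0,0,0],[0.06,-1,0,0,0,0,0],[0.02,-1,0,0,0,0,0],[0,-0.27,0,0,0,0,0],[0,0,0,0,0,0,0],[0,0,0,0,0,0,0]]]'
python3 - <<'E'
from h import *
f=grab('wrist','w7');rows([.5135,-.2078,.087],3)
h,s,v=hsv(f);teal=(h>70)&(h<100)&(s>60)
blobs(f,v<85,f and (bot.observe()['ee_pos'][2]-.0002),(250,80,310,298),300)
c=np.clip(f['pixels'][60:310,230:330,::-1]*1.5,0,255).astype(np.uint8)
g=bot.grab_frame('top');d=np.clip(g['pixels'][178:262,325:375,::-1]*1.5,0,255).astype(np.uint8)
pickle.dump(g,open('pics/t7.pkl','wb'))
cv2.imwrite('pics/w7c.png',np.hstack([cv2.resize(c,(240,600),interpolation=cv2.INTER_CUBIC),cv2.resize(d,(357,600),interpolation=cv2.INTER_CUBIC)]))
E
```

```text
clock: 21.82
ee_pos: [0.5143, -0.2062, 0.2003]
eef_rot: [0.083, -3.14, -0.001]
force: [0.6, -0.0, -2.1]
gripper_width: 0.457
gripper_force: 20.0
ee [ 0.5143 -0.2062  0.2004] yaw 3.07 shift rows [ 0.03 -0.06  3.78] turn 0.0004 j [-0.01  0.34  0.39  1.84 -0.16  0.99  2.07] clk 21.88
px [285. 217.] xy mm 486.0 -208.4 size 84.9 30.1 ang 4.3
```

View pics/w7c.png

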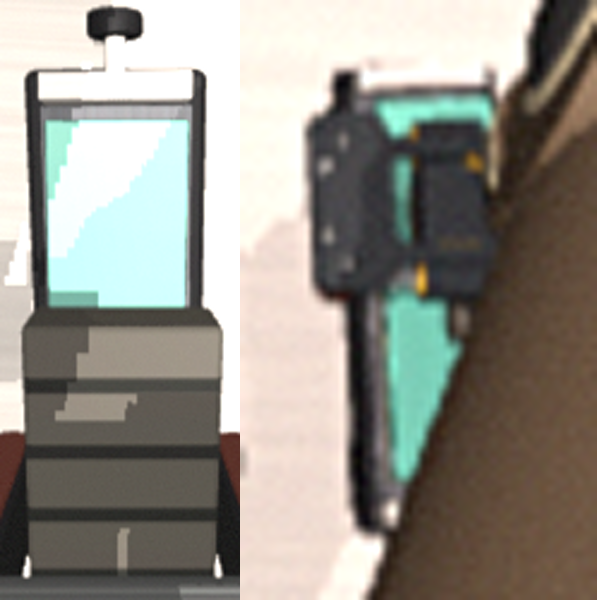

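The left half shows the near stop's white edge at crop row 101 and the stone starting at row 121. The block is held square over the stone (cols 25–220).

Run:
```python
from h import *
f=pickle.load(open('pics/w7.pkl','rb'))
q=lambda x,y:(230+(x+.5)/2.4-.5,60+(y+.5)/2.4-.5)
print('stop inner',ray(f,[q(118,101)],.046)*1000,'stone near',ray(f,[q(118,121)],.062)*1000,'stone sides',ray(f,[q(45,200),q(188,200)],.062)*1000,'holder sides',ray(f,[q(36,200),q(203,200)],.034)*1000)
z=bot.observe()['ee_pos'][2]-.0002
print('block near top edge',ray(f,[q(25,327),q(221,327)],z)*1000)
```

```text
stop inner [[ 420.77813078 -211.74621006]] stone near [[ 428.90285376 -211.25285138]] stone sides [[ 457.83942512 -236.57274827]
 [ 455.08960172 -184.21182028]] holder sides [[ 459.17762473 -242.94201653]
 [ 455.6464906  -175.70371309]]
block near top edge [[ 476.50207966 -226.26204909]
 [ 474.50437575 -188.18411312]]
```

```bash
python3 -m handwheel '[[[0.03,-0.05,1,0,0,0,0],[0,0,1,0,0,0,0],[0,0,1,0,0,0,0],[0,0,0.4,0,0,0,0],[0,0,0.2,0,0,0,0],[0,0,0.14,0,0,0,0],[0,0,0,0,0,0,0],[0,0,0,0,0,0,0]]]'
```

```text
clock: 22.92
ee_pos: [0.5137, -0.2093, 0.089]
eef_rot: [-0.082, 3.139, -0.0]
force: [-0.0, -0.2, -1.4]
gripper_width: 0.454
gripper_force: 20.0
```

```bash
python3 -m handwheel '[[[0,0.04,0.05,0,0,0,0],[0,0,0.04,0,0,0,0],[0,0,0,0,0,0,0],[0,0,0,0,0,0,0]]]'
```

```text
clock: 23.42
ee_pos: [0.5135, -0.2078, 0.0862]
eef_rot: [-0.082, 3.14, 0.001]
force: [-1.8, 1.5, 5.2]
gripper_width: 0.451
gripper_force: 20.0
```

```bash
python3 -m handwheel '[[[0,0,0,0,0,0,0.65],[0,0,0,0,0,0,0.65],[0,0,0,0,0,0,0.65],[0,0,-1,0,0,0,0.65],[0,0,-1,0,0,0,0.65],[0,0,-1,0,0,0,0.65],[0,0,-1,0,0,0,0.65],[0,0,-0.5,0,0,0,0.65],[0,0,0,0,0,0,0.65],[0,0,0,0,0,0,0.65]]]'
python3 - <<'E'
from h import *
f=grab('wrist','w8');h,s,v=hsv(f);print('block');blobs(f,(v<85),.086,(250,120,312,298),300)
print('stone');blobs(f,(h>70)&(h<100)&(s>60),.062,(240,20,320,298),200)
c=np.clip(f['pixels'][50:300,180:380,::-1]*1.5,0,255).astype(np.uint8);cv2.imwrite('pics/w8c.png',cv2.resize(c,None,fx=2.4,fy=2.4,interpolation=cv2.INTER_CUBIC))
rows([.526,.073,.2],3)
E
```

```text
clock: 24.68
ee_pos: [0.5128, -0.2077, 0.2194]
eef_rot: [0.082, -3.139, -0.001]
force: [-0.6, -0.4, -0.5]
gripper_width: 0.647
gripper_force: 0.0
block
px [278. 197.] xy mm 513.2 -207.0 size 80.0 40.0 ang 3.2
px [310. 201.] xy mm 509.5 -181.7 size 151.0 4.8 ang 4.4
px [252. 202.] xy mm 512.6 -233.5 size 152.0 4.7 ang 2.6
stone
px [280. 196.] xy mm 513.3 -207.7 size 168.3 51.7 ang 2.8
ee [ 0.5127 -0.2077  0.2193] yaw 3.01 shift rows [-0.93  9.32  0.65] turn 0.0 j [-0.02  0.32  0.4   1.82 -0.15  1.03  2.06] clk 24.73
```

View pics/w8c.png

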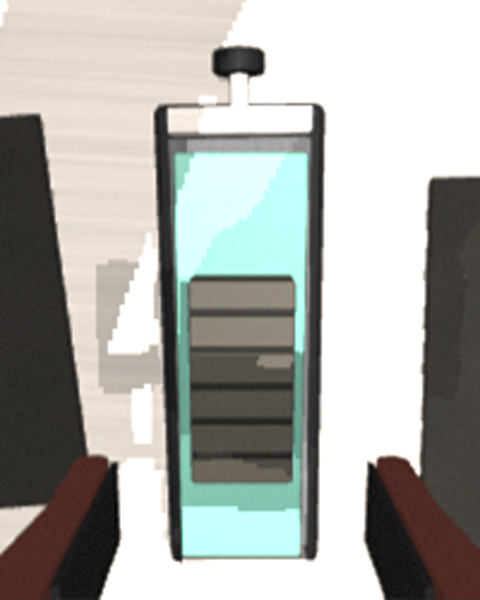

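Block sits centred on the stone and parallel to it (crop cols 188–295, rows 275–482). Next is the cup.

```bash
python3 -m handwheel '[[[-0.1,1,-0.1,0,0,0,1],[-0.1,1,-0.1,0,0,0,1],[-0.1,1,-0.1,0,0,0,1],[-0.1,1,-0.1,0,0,0,1],[-0.1,1,-0.1,0,0,0,1],[-0.1,1,-0.1,0,0,0,1],[-0.1,1,-0.1,0,0,0,1],[-0.1,1,-0.1,0,0,0,1],[-0.1,1,-0.1,0,0,0,1],[0,0.3,0,0,0,0,1],[0,0,0,0,0,0,1],[0,0,0,0,0,0,1]]]'
python3 - <<'E'
from h import *
f=grab('wrist','w9');rows([.526,.073,.2],3)
c=np.clip(f['pixels'][80:300,170:390,::-1]*1.3,0,255).astype(np.uint8);cv2.imwrite('pics/w9c.png',cv2.resize(c,None,fx=2.7,fy=2.7,interpolation=cv2.INTER_CUBIC))
E
```

```text
clock: 26.22
ee_pos: [0.5255, 0.0705, 0.2473]
eef_rot: [0.08, -3.14, 0.001]
force: [-0.3, 0.6, 0.5]
gripper_width: 0.998
gripper_force: 0.0
ee [0.5256 0.0705 0.2475] yaw 2.89 shift rows [-0.02  0.08  1.58] turn -0.0006 j [-0.45  0.24  0.27  1.83 -0.07  1.07  1.47] clk 26.27
```

View pics/w9c.png

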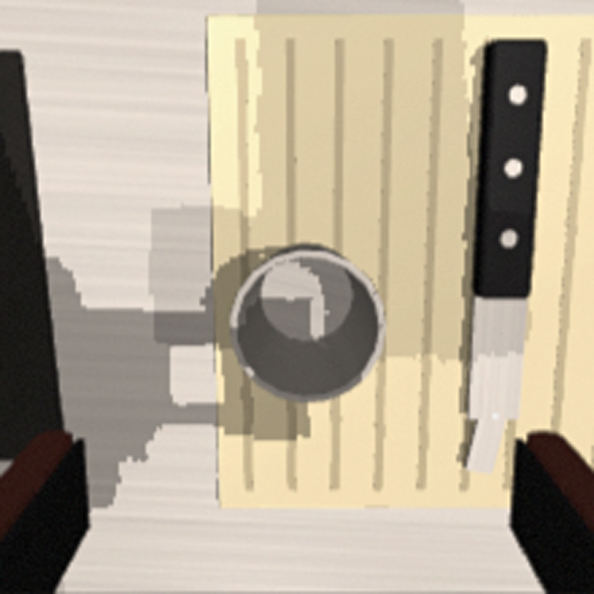

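The cup's rim circle is centred at crop (307,326), and the knife handle runs from (516,40) to (502,297).

Run:
```python
from h import *
f=pickle.load(open('pics/w9.pkl','rb'))
q=lambda *p:(np.array(p)+.5)/2.7-.5+[170,80]
r=ray(f,q((307,326),(231,326),(384,326),(307,250),(307,402)),.078)*1000;print('cup',r.round(1))
n,a=ray(f,q((516,40),(502,297)),.021)*1000;u=(a-n)/np.linalg.norm(a-n)
print('handle',n,a,np.linalg.norm(a-n),'ang',np.degrees(np.arctan2(u[1],u[0])),'mid',a-12*u,n+97*u,'tip',ray(f,q((480,470)),.012)*1000)
rows([r[0,0]/1000,r[0,1]/1000,.06],4.9)
```

```text
cup [[525.8  74. ]
 [527.3  45.2]
 [524.3 103.1]
 [497.1  72.5]
 [556.   75.6]]
handle [413.56658034 154.77716303] [520.76371781 160.90706513] 107.37225890140535 ang 3.272806122743676 mid [508.78328951 160.22198292] [510.4083758  160.31491096] tip [[606.73590384 161.95007187]]
ee [0.5256 0.0705 0.2475] yaw 2.89 shift rows [-0.01  0.12  6.25] turn -0.0112 j [-0.45  0.24  0.27  1.83 -0.07  1.07  1.47] clk 26.27
```

```bash
python3 -m handwheel '[[[-0.02,0.12,1,0,0,0,1],[0,0,1,0,0,0,1],[0,0,1,0,0,0,1],[0,0,1,0,0,0,1],[0,0,1,0,0,0,1],[0,0,1,0,0,0,1],[0,0,0.4,0,0,0,1],[0,0,0,0,0,0,1],[0,0,0,0,0,0,0],[0,0,0,0,0,0,0],[0,0,0,0,0,0,0],[0,0,0,0,0,0,0]]]' 12
python3 -m handwheel '[[[0,0,0,0,0,0,0],[0,0,0,0,0,0,0]]]'
python3 -m handwheel '[[[0,0,-1,0,0,0,0],[0,0,-1,0,0,0,0],[0,0,-1,0,0,0,0],[0,0,-1,0,0,0,0],[0,0,0,0,0,0,0]]]'
python3 - <<'E'
from h import *
rows([.5225,-.083,.175],4.9)
E
```

```text
clock: 27.78
ee_pos: [0.5265, 0.0756, 0.0562]
eef_rot: [-0.082, 3.139, 0.0]
force: [-0.1, -0.6, 4.0]
gripper_width: 0.682
gripper_force: 12.0
clock: 28.02
ee_pos: [0.5266, 0.0755, 0.0562]
eef_rot: [-0.082, 3.139, 0.0]
force: [0.2, -0.9, 6.2]
gripper_width: 0.68
gripper_force: 12.0
clock: 28.65
ee_pos: [0.527, 0.076, 0.1772]
eef_rot: [-0.083, 3.137, 0.002]
force: [-0.6, -0.3, -1.1]
gripper_width: 0.686
gripper_force: 12.0
ee [0.527  0.076  0.1772] yaw 3.01 shift rows [ 0.43 -5.29  0.07] turn -0.0105 j [-0.45  0.32  0.26  1.91 -0.11  0.92  1.49] clk 28.65
```

```bash
python3 -m handwheel '[[[0.08,-1,0,0,0,0,0],[0.08,-1,0,0,0,0,0],[0.08,-1,0,0,0,0,0],[0.08,-1,0,0,0,0,0],[0.08,-1,0,0,0,0,0],[0,-0.27,0,0,0,0,0],[0,0,0,0,0,0,0],[0,0,0,0,0,0,0]]]'
python3 - <<'E'
from h import *
f=grab('wrist','w10');rows([.5225,-.083,.0572])
c=np.clip(f['pixels'][40:300,150:410,::-1]*1.6,0,255).astype(np.uint8);cv2.imwrite('pics/w10c.png',cv2.resize(c,(598,598),interpolation=cv2.INTER_CUBIC))
E
```

```text
clock: 29.65
ee_pos: [0.5223, -0.0814, 0.1752]
eef_rot: [0.085, -3.14, -0.001]
force: [-0.0, 0.0, -2.3]
gripper_width: 0.677
gripper_force: 12.0
ee [ 0.5224 -0.0814  0.1753] yaw 3.11 shift rows [-0.   -0.06  3.94] turn 0 j [-0.2   0.32  0.32  1.92 -0.13  0.91  1.81] clk 29.7
```

View pics/w10c.png

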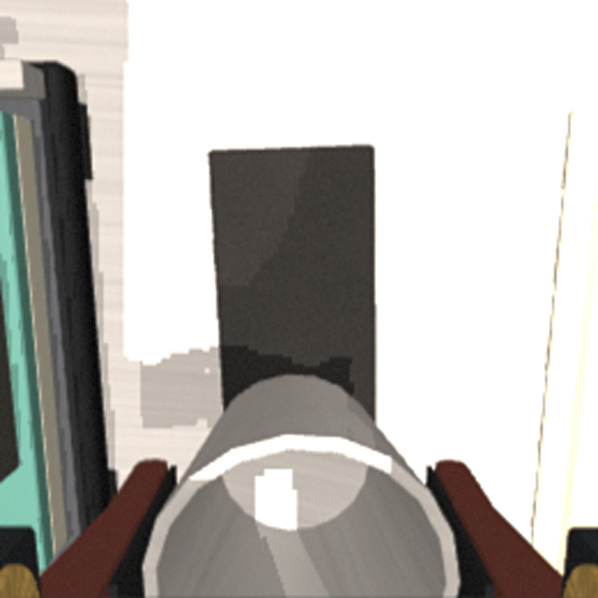

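The left strip's near corners are at crop (210,152) and (374,146). The cup hangs upright between the fingers.

Run:
```python
from h import *
f=pickle.load(open('pics/w10.pkl','rb'))
q=lambda *p:(np.array(p)+.5)/2.3-.5+[150,40]
p=ray(f,q((210,151.5),(374,146),(220,330),(376,330)),.004)*1000;a=np.radians(4.9);u=np.array([np.cos(a),np.sin(a)])
print(p.round(1),'c',p[:2].mean(0)+95*u,np.linalg.norm(p[0]-p[1]),'side mid',p[2:].mean(0),'axis off',np.cross(u,p[2:].mean(0)-np.array([522.5,-83])))
```

```text
[[ 432.6 -123.1]
 [ 426.8  -55.3]
 [ 507.1 -117.1]
 [ 503.5  -48.4]] c [524.39661261 -81.12230391] 68.04914903243933 side mid [505.30859841 -82.75181585] axis off 1.7157137395382802<stdin>:5: DeprecationWarning: Arrays of 2-dimensional vectors are deprecated. Use arrays of 3-dimensional vectors instead. (deprecated in NumPy 2.0)
```

```bash
python3 -m handwheel '[[[-0.03,0.02,1,0,0,0,0],[0,0,1,0,0,0,0],[0,0,1,0,0,0,0],[0,0,0.6,0,0,0,0],[0,0,0.25,0,0,0,0],[0,0,0,0,0,0,0],[0,0,0,0,0,0,0]]]'
```

```text
clock: 30.58
ee_pos: [0.5238, -0.0821, 0.0609]
eef_rot: [-0.083, 3.139, 0.0]
force: [-0.8, 0.8, -1.3]
gripper_width: 0.68
gripper_force: 12.0
```

```bash
python3 -m handwheel '[[[0,0,0.08,0,0,0,0],[0,0,0.04,0,0,0,0],[0,0,0,0,0,0,0],[0,0,0,0,0,0,0]]]'
```

```text
clock: 31.08
ee_pos: [0.5238, -0.0823, 0.0571]
eef_rot: [-0.082, 3.139, 0.0]
force: [-0.5, 0.1, 5.9]
gripper_width: 0.681
gripper_force: 12.0
```

```bash
python3 -m handwheel '[[[0,0,0,0,0,0,0.95],[0,0,0,0,0,0,0.95],[0,0,0,0,0,0,0.95],[0,0,-1,0,0,0,0.95],[0,0,-1,0,0,0,0.95],[0,0,-1,0,0,0,0.95],[0,0,-1,0,0,0,0.95],[0,0,-1,0,0,0,0.95],[0,0,-0.5,0,0,0,0.95],[0,0,0,0,0,0,0.95]]]'
python3 - <<'E'
from h import *
f=grab('wrist','w11');rows([.504,.16,.2],3.1)
c=np.clip(f['pixels'][40:300,150:410,::-1]*1.6,0,255).astype(np.uint8);cv2.imwrite('pics/w11c.png',cv2.resize(c,(598,598),interpolation=cv2.INTER_CUBIC))
E
```

```text
clock: 32.33
ee_pos: [0.5235, -0.0822, 0.222]
eef_rot: [-0.082, 3.139, 0.0]
force: [0.7, -0.5, -0.4]
gripper_width: 0.949
gripper_force: 0.0
ee [ 0.523  -0.0821  0.221 ] yaw 3.01 shift rows [0.21 8.09 0.7 ] turn -0.0005 j [-0.22  0.27  0.34  1.87 -0.11  1.02  1.79] clk 32.38
```

View pics/w11c.png

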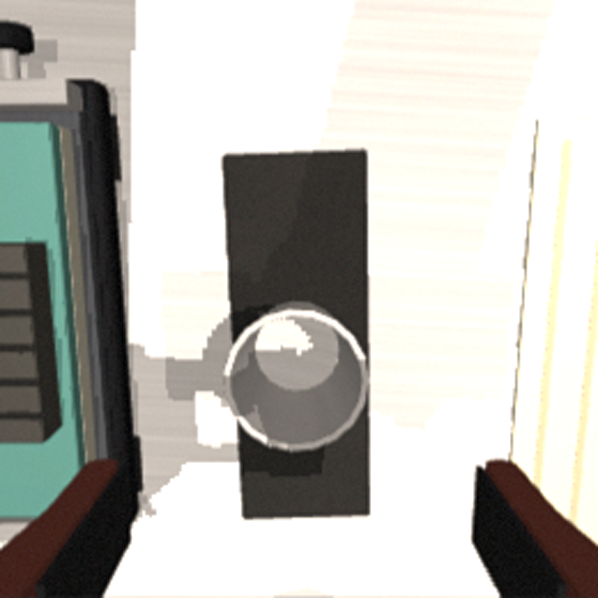

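The cup stands upright on the left strip: rim centre (296,380), strip corners (223,156), (366,150), (368,513), (244,518). The knife is next.

```bash
python3 - <<'E'
from h import *
f=pickle.load(open('pics/w11.pkl','rb'))
q=lambda *p:(np.array(p)+.5)/2.3-.5+[150,40]
p=ray(f,q((223,156),(366,150),(368,513),(244,518)),.004)*1000
print(p.round(1),'c',p.mean(0),'cup',ray(f,q((296,380)),.079)*1000)
E
python3 -m handwheel '[[[0.03,1,0,0,0,0,0.95],[0.03,1,0,0,0,0,0.95],[0.03,1,0,0,0,0,0.8],[0.03,1,0,0,0,0,0.8],[0.03,1,0.1,0,0,0,0.7],[0.03,1,0.2,0,0,0,0.6],[0.03,1,0.2,0,0,0,0.6],[0,1,0.2,0,0,0,0.6],[0,0.09,0,0,0,0,0.6],[0,0,0,0,0,0,0.6],[0,0,0,0,0,0,0.6]]]'
python3 - <<'E'
from h import *
f=grab('wrist','w12');rows([.504,.16,.024],3.1)
c=np.clip(f['pixels'][40:300,180:380,::-1]*1.3,0,255).astype(np.uint8);cv2.imwrite('pics/w12c.png',cv2.resize(c,None,fx=2.3,fy=2.3,interpolation=cv2.INTER_CUBIC))
E
```

```text
[[ 432.7 -123.5]
 [ 426.5  -55.5]
 [ 612.7  -40.4]
 [ 619.1 -107.5]] c [522.74593283 -81.7398538 ] cup [[522.89540743 -83.52938431]]
clock: 33.75
ee_pos: [0.5044, 0.1584, 0.2004]
eef_rot: [0.079, -3.14, 0.001]
force: [-0.2, -0.2, 0.2]
gripper_width: 0.595
gripper_force: 0.0
ee [0.5045 0.1585 0.2006] yaw 2.89 shift rows [0.01 0.05 5.89] turn -0.0011 j [-0.57  0.29  0.21  1.89 -0.07  0.97  1.3 ] clk 33.8
```

View pics/w12c.png

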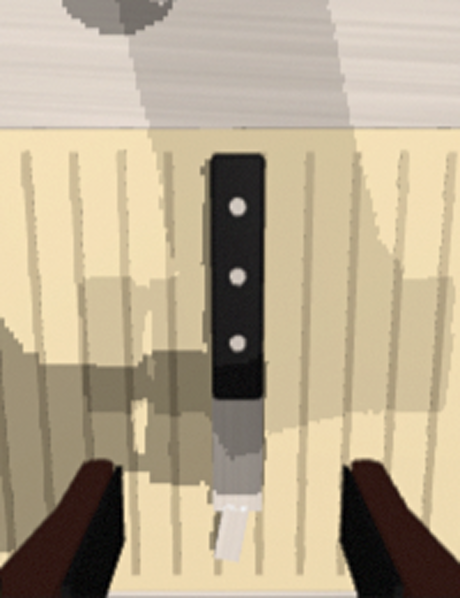

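That picture was my 15th, one over the 14 limit, so from here I use numeric measurements only. It shows the knife handle straight in the gripper's frame, from (238,154) to (238,398), with the blade pointing away.

Run:
```python
from h import *
f=pickle.load(open('pics/w12.pkl','rb'))
q=lambda *p:(np.array(p)+.5)/2.3-.5+[180,40]
n,a=ray(f,q((238,155),(238,398)),.021)*1000;u=(a-n)/np.linalg.norm(a-n)
print(n,a,np.linalg.norm(a-n),np.degrees(np.arctan2(u[1],u[0])),'mid',(a-12*u+n+97*u)/2,'tip',ray(f,q((232,560)),.012)*1000)
```

```text
[413.47421145 157.01345534] [520.44073088 162.58211514] 107.111373121985 2.980118745476342 mid [509.39999565 162.00733624] tip [[607.74738829 164.14491038]]
```

```bash
python3 -m handwheel '[[[0,0.1,1,0,0,0,0.6],[0,0,1,0,0,0,0.6],[0,0,1,0,0,0,0.6],[0,0,1,0,0,0,0.6],[0,0,1,0,0,0,0.6],[0,0,0.7,0,0,0,0.6],[0,0,0.17,0,0,0,0.6],[0,0,0,0,0,0,0.6],[0,0,0,0,0,0,0],[0,0,0,0,0,0,0],[0,0,0,0,0,0,0],[0,0,0,0,0,0,0]]]' 25
python3 -m handwheel '[[[0,0,0,0,0,0,0],[0,0,0,0,0,0,0]]]'
python3 -m handwheel '[[[0,0,-1,0,0,0,0],[0,0,-1,0,0,0,0],[0,0,-1,0,0,0,0],[0,0,-1,0,0,0,0],[0,0,-1,0,0,0,0],[0,0,-1,0,0,0,0],[0,0,0,0,0,0,0]]]'
python3 - <<'E'
from h import *
f=grab('wrist','w13');rows([.506,-.327,.2],7.3)
z=bot.observe()['ee_pos'][2]; v=f['pixels'].max(2)
print('handle');blobs(f,v<60,z-.002,(255,60,320,285),300)
f=pickle.load(open('pics/w8.pkl','rb'));v=f['pixels'].max(2)
print('R strip w8');blobs(f,(v<75),.004,(100,80,216,250),300)
E
```

```text
clock: 35.3
ee_pos: [0.5043, 0.1629, 0.0249]
eef_rot: [-0.082, 3.14, 0.0]
force: [-0.8, 0.2, 4.0]
gripper_width: 0.272
gripper_force: 24.9
clock: 35.55
ee_pos: [0.5043, 0.1628, 0.0249]
eef_rot: [-0.082, 3.14, 0.0]
force: [-0.7, -0.3, 5.8]
gripper_width: 0.273
gripper_force: 24.9
clock: 36.42
ee_pos: [0.5051, 0.1633, 0.2062]
eef_rot: [-0.082, 3.137, 0.003]
force: [-0.4, 0.2, -2.4]
gripper_width: 0.273
gripper_force: 24.9
ee [0.5042 0.163  0.2047] yaw 3.01 shift rows [  0.8  -16.31   0.14] turn -0.0238 j [-0.58  0.29  0.22  1.88 -0.07  0.98  1.29] clk 36.48
handle
px [282. 186.] xy mm 463.0 165.2 size 100.3 33.0 ang 2.9
R strip w8
px [177. 173.] xy mm 505.0 -326.2 size 175.5 69.1 ang 7.5
```

```bash
python3 -m handwheel '[[[0.05,-1,0,0,0,0,0],[0.05,-1,0,0,0,0,0],[0.05,-1,0,0,0,0,0],[0.05,-1,0,0,0,0,0],[0.05,-1,0,0,0,0,0],[0.05,-1,0,0,0,0,0],[0.05,-1,0,0,0,0,0],[0.05,-1,0,0,0,0,0],[0.05,-1,0,0,0,0,0],[0.05,-1,0,0,0,0,0],[0.05,-1,0,0,0,0,0],[0.05,-1,0,0,0,0,0]]]' >/dev/null
python3 -m handwheel '[[[0.05,-1,0,0,0,0,0],[0.05,-1,0,0,0,0,0],[0.05,-1,0,0,0,0,0],[0.05,-1,0,0,0,0,0],[0,-0.31,0,0,0,0,0],[0,0,0,0,0,-0.0244,0],[0,0,0,0,0,0,0],[0,0,0,0,0,0,0]]]'
python3 - <<'E'
from h import *
f=grab('wrist','w14');h,s,v=hsv(f);rows([.5063,-.3271,.026],7.4)
z=bot.observe()['ee_pos'][2]
for t in (55,75):
    print(t);blobs(f,v<t,.004,(215,70,345,285),200)
# edges of dark runs on given rows
for r in (105,125,145,165,200,230):
    d=np.flatnonzero(np.diff((v[r,150:420]<75).astype(int)))+150;print(r,d,v[r,[250,282,310]])
E
```

```text
clock: 38.98
ee_pos: [0.5058, -0.3262, 0.204]
eef_rot: [0.201, -3.135, -0.001]
force: [-0.1, -0.6, -0.4]
gripper_width: 0.27
gripper_force: 24.9
ee [ 0.5058 -0.3263  0.2041] yaw 7.37 shift rows [-0.01 -0.03  5.94] turn -0.0002 j [ 0.19  0.42  0.41  1.72 -0.19  1.04  2.36] clk 39.02
55
px [223. 277.] xy mm 614.3 -380.7 size 21.0 19.6 ang -82.7
px [338. 276.] xy mm 594.8 -246.3 size 24.9 18.1 ang 9.6
px [279. 183.] xy mm 499.3 -326.3 size 233.9 83.3 ang 7.3
75
px [280. 198.] xy mm 499.4 -327.5 size 233.9 155.8 ang 7.3
105 [252 304] [163  35 167]
125 [246 270 286 311 362 374] [ 32 183  30]
145 [246 310 357 378 385 387] [33 35 44]
165 [247 310 357 375 381 383] [32 25 49]
200 [248 309 352 370 376 378 386 396] [ 32  24 102]
230 [249 308 349 362 371 373 381 391] [ 49  25 222]
```

Run:
```python
from h import *
f=pickle.load(open('pics/w14.pkl','rb'));v=f['pixels'].max(2).astype(int)
e=[]
for r in range(140,250,5):
    d=np.flatnonzero(v[r,225:330]<75)+225;e.append(((d[0]+d[-1])/2,r))
m=ray(f,e,.004)*1000;k=np.polyfit(m[:,0],m[:,1],1);print('axis angle',np.degrees(np.arctan(k[0])),'y at x=511.3',np.polyval(k,511.3))
for c in (252,256,300,304): 
    r=np.flatnonzero(v[90:160,c]<75)[0]+90;print(c,r,ray(f,[[c,r-.5]],.004)*1000)
z=bot.observe()['ee_pos'][2]
for c in (275,282,289):
    r=np.flatnonzero(v[30:160,c]<60)[0]+30;print('handle end',c,r,ray(f,[[c,r-.5]],z-.004)*1000)
for r in (90,100,108):
    d=np.flatnonzero(v[r,225:340]<75)+225;print('handle',r,d[0],d[-1],ray(f,[[(d[0]+d[-1])/2,r]],z-.004)*1000)
```

```text
axis angle 7.5927701653594335 y at x=511.3 -326.35234701621414
252 112 [[ 422.21093423 -366.26806758]]
256 90 [[ 400.22151121 -364.43727809]]
300 90 [[ 394.45217048 -319.5120545 ]]
304 90 [[ 393.92767582 -315.42787209]]
handle end 275 75 [[ 414.83699227 -339.55016647]]
handle end 282 75 [[ 414.44854606 -336.52549924]]
handle end 289 75 [[ 414.06009791 -333.50081681]]
handle 90 253 304 [[ 420.92105504 -337.24219813]]
handle 100 253 304 [[ 425.05059113 -336.71886894]]
handle 108 253 304 [[ 428.39999923 -336.29440406]]
```

```bash
python3 -m handwheel '[[[-0.036,-0.02,1,0,0,0,0],[0,0,1,0,0,0,0],[0,0,1,0,0,0,0],[0,0,1,0,0,0,0],[0,0,1,0,0,0,0],[0,0,0.6,0,0,0,0],[0,0,0.2,0,0,0,0],[0,0,0,0,0,0,0],[0,0,0,0,0,0,0]]]'
python3 - <<'E'
from h import *
rows([.507,-.327,.026],7.5)
E
```

```text
clock: 40.15
ee_pos: [0.5075, -0.3279, 0.0315]
eef_rot: [-0.202, 3.134, -0.001]
force: [0.2, -1.1, -1.6]
gripper_width: 0.27
gripper_force: 24.9
ee [ 0.5075 -0.3279  0.0315] yaw 7.38 shift rows [0.01 0.03 0.18] turn -0.0006 j [ 0.26  0.64  0.32  1.84 -0.3   0.71  2.45] clk 40.15
```

```bash
python3 -m handwheel '[[[0.01,0.03,0.1,0,0,-0.0006,0],[0,0,0.06,0,0,0,0],[0,0,0.02,0,0,0,0],[0,0,0,0,0,0,0],[0,0,0,0,0,0,0]]]'
```

```text
clock: 40.78
ee_pos: [0.5067, -0.3266, 0.0259]
eef_rot: [-0.206, 3.134, 0.0]
force: [-2.2, 2.0, 7.3]
gripper_width: 0.265
gripper_force: 24.9
```

```bash
python3 -m handwheel '[[[0,0,0,0,0,0,0.55],[0,0,0,0,0,0,0.55],[0,0,0,0,0,0,0.55],[0,0,-1,0,0,0,0.55],[0,0,-1,0,0,0,0.55],[0,0,-1,0,0,0,0.55],[0,0,-1,0,0,0,0.55],[0,0,-1,0,0,0,0.55],[0,0,-1,0,0,0,0.55],[0,0,-0.7,0,0,0,0.55],[0,0,0,0,0,0,0.55],[0,0,0,0,0,0,0.55]]]'
python3 - <<'E'
from h import *
f=grab('wrist','w15');h,s,v=hsv(f);rows([.507,-.327,.2],7.5)
print('strip');blobs(f,v<75,.004,(225,90,335,285),200)
print('handle');blobs(f,v<29,.022,(240,90,320,285),40)
print('blade');blobs(f,(v>75)&(s<60),.013,(262,180,300,290),15)
for c in (270,281): print(c,[int(x) for x in v[100:296:6,c]])
for r in (150,240,260,275): print(r,[int(x) for x in v[r,240:325:3]])
E
```

```text
clock: 42.28
ee_pos: [0.5061, -0.3263, 0.225]
eef_rot: [0.206, -3.134, -0.001]
force: [-0.6, -0.2, -1.2]
gripper_width: 0.557
gripper_force: 0.0
ee [ 0.5059 -0.3262  0.2247] yaw 7.51 shift rows [-0.03 -0.03  0.82] turn 0.0 j [ 0.18  0.4   0.42  1.7  -0.18  1.08  2.36] clk 42.33
strip
px [330. 262.] xy mm 589.0 -253.3 size 59.7 12.7 ang 9.9
px [230. 262.] xy mm 605.0 -375.4 size 59.9 15.2 ang 4.9
px [280. 198.] xy mm 509.7 -326.6 size 191.1 69.0 ang 7.5
handle
px [256. 129.] xy mm 441.7 -359.0 size 35.4 16.0 ang 6.1
px [271. 170.] xy mm 485.0 -338.6 size 138.7 47.4 ang 3.1
blade
px [281. 253.] xy mm 575.9 -316.5 size 105.9 46.5 ang 7.5
px [280. 185.] xy mm 498.3 -327.2 size 7.4 7.4 ang -37.4
270 [147, 148, 25, 27, 27, 26, 27, 23, 21, 21, 16, 16, 22, 22, 21, 20, 15, 12, 68, 77, 72, 70, 52, 53, 56, 60, 44, 44, 73, 221, 220, 221, 221]
281 [146, 149, 33, 32, 33, 167, 32, 29, 22, 25, 203, 35, 34, 35, 202, 30, 20, 18, 45, 118, 151, 149, 150, 149, 202, 222, 222, 223, 224, 221, 220, 219, 221]
150 [147, 146, 144, 91, 29, 29, 29, 29, 30, 29, 23, 29, 21, 22, 21, 21, 25, 39, 40, 39, 39, 40, 40, 57, 202, 201, 202, 202, 199]
240 [205, 203, 150, 152, 48, 31, 31, 39, 31, 27, 53, 153, 149, 149, 150, 149, 145, 109, 45, 47, 43, 45, 41, 221, 220, 220, 219, 220, 221]
260 [219, 220, 220, 219, 105, 44, 44, 41, 43, 44, 45, 74, 226, 222, 224, 81, 47, 43, 47, 44, 44, 45, 43, 225, 222, 220, 221, 221, 102]
275 [218, 217, 217, 218, 219, 217, 217, 218, 217, 219, 219, 219, 221, 222, 221, 221, 221, 222, 223, 222, 222, 221, 221, 222, 221, 220, 220, 221, 79]
```

Run:
```python
from h import *
f=pickle.load(open('pics/w15.pkl','rb'));v=f['pixels'].max(2).astype(int)
u=np.array([np.cos(np.radians(7.5)),np.sin(np.radians(7.5))]);n=np.array([-u[1],u[0]]);C=np.array([509.7,-326.6])
L=lambda p:((p-C)@np.c_[u,n]).round(1)
fr=[(c,207.5+0*c) for c in (272,)]
for c in (272,276,284): 
    r=np.flatnonzero(v[195:225,c]>40)[0]+195;print('handle front (want 12)',c,r,L(ray(f,[[c,r-.5]],.022)*1000))
m=((v>120)&(np.add.outer(np.arange(420)*0,np.arange(560))>0)).astype(np.uint8)[120:195,270:292]
_,_,_,cen=cv2.connectedComponentsWithStats(m)
print('rivets',L(ray(f,cen[1:]+[270,120],.022)*1000))
for r in (225,235,245): 
    d=np.flatnonzero(v[r,262:305]>63)+262;print('blade',r,d[0],d[-1],L(ray(f,[[d[0],r],[d[-1],r]],.0145)*1000))
f=grab('wrist','w16');h,s,v=hsv(f);print('stone');blobs(f,(h>70)&(h<100)&(s>60),.062,(330,20,470,298),200)
```

```text
handle front (want 12) 272 208 [[12.5 -8.3]]
handle front (want 12) 276 208 [[12.5 -3.7]]
handle front (want 12) 284 208 [[12.5  5.4]]
rivets [[-73.3   0.2]
 [-42.6   1.1]
 [-13.1   0.9]]
blade 225 270 291 [[ 35.6 -11. ]
 [ 35.6  13.8]]
blade 235 271 291 [[48.  -9.9]
 [48.1 13.9]]
blade 245 271 291 [[ 60.7 -10. ]
 [ 60.7  14. ]]
stone
px [387. 199.] xy mm 505.5 -209.8 size 154.1 53.4 ang 3.0
```

```bash
python3 -c "
from rig import bot
print(bot.sign_off())"
```

```text
the job is handed in; nothing more can be done
None
```

The job is handed in at about 42 s: stone, block, cup and then knife each measured within about 2 mm of centre, and the bottle, jar and bowl were not touched; I viewed 15 pictures, one over the limit of 14.

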